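# Park the printing press's star wheel with its knob up

## Task

Park the little printing press on the bench: turn its star wheel by pushing its plain spokes round, one after another as needed, until the spoke with the wooden ball on its end points straight up, and leave it standing so. The ball has just been varnished, so do not touch that spoke, and only push: do not grip a spoke. The press must stay where it stands, and leave the other things on the bench alone.

Things in the scene. Friction and masses are not known exactly. Their poses are not given: they have to be found in the camera images.
- press: table-top printing press, about 7 kg, loose on the table; frame 250 x 150 mm in plan, 238 mm tall. Origin: centre of its underside. On its own -x side (towards the robot) it carries a star wheel: hub and six round spokes at 60-degree steps, no rim. The wheel turns in a vertical plane parallel to the press's own y-z plane, 25 mm clear of the base and 44 mm clear of the uprights
- wheel (a joint): star wheel angle in rad: how far the knobbed spoke is turned from straight up, clockwise positive as the robot sees it (pi/2: it points to the press's own -y; pi: straight down; 0 and 2 pi both straight up). It can be turned either way, has no stops from -7 to 13 rad and stays where it is left; dry friction 0.22 N m (about 2 N near a spoke's end turns it)
- wheel_hub (a point): centre of the star wheel, on its axle and in the plane of the spokes, 175 mm above the table and 150 mm from the press origin towards the press's own -x; hub 56 mm across, 40 mm long. Axes: x along the axle away from the robot, z outward along the knobbed spoke
- knob (a point): centre of the 36 mm wooden ball at the end of the one knobbed spoke, 145 mm from the wheel's centre; freshly varnished. Its z axis points outward along that spoke
- knob_spoke: the knobbed spoke with its ball: 14 mm round steel bar. Origin at the wheel's centre, z outward along the spoke
- spoke_1: plain spoke: 14 mm round steel bar with a bare rounded end that reaches 145 mm from the wheel's centre, 60 degrees clockwise from the knobbed spoke as the robot sees it. Origin at the wheel's centre, z outward along the spoke
- spoke_2: plain spoke: 14 mm round steel bar with a bare rounded end that reaches 145 mm from the wheel's centre, 120 degrees clockwise from the knobbed spoke as the robot sees it. Origin at the wheel's centre, z outward along the spoke
- spoke_3: plain spoke: 14 mm round steel bar with a bare rounded end that reaches 145 mm from the wheel's centre, 180 degrees clockwise from the knobbed spoke as the robot sees it. Origin at the wheel's centre, z outward along the spoke
- spoke_4: plain spoke: 14 mm round steel bar with a bare rounded end that reaches 145 mm from the wheel's centre, 240 degrees clockwise from the knobbed spoke as the robot sees it. Origin at the wheel's centre, z outward along the spoke
- spoke_5: plain spoke: 14 mm round steel bar with a bare rounded end that reaches 145 mm from the wheel's centre, 300 degrees clockwise from the knobbed spoke as the robot sees it. Origin at the wheel's centre, z outward along the spoke
- ink_tin: short round ink tin, 76 mm across, 50 mm tall; loose bystander, origin at its underside
- baren: flat round wooden hand-rubbing pad with a knob, 100 mm across, 46 mm tall; loose bystander, origin at its underside
- lino_block: flat printing block, 100 x 75 x 16 mm; loose bystander, origin at its underside
- brayer: small hand ink roller with wooden handle, lying, about 180 x 95 x 32 mm; loose bystander, origin at its underside
- jar: glass jar with lid, 72 mm across, 85 mm tall; loose bystander, origin at its underside
- mug: white mug, 80 mm across, 90 mm tall; loose bystander, origin at its underside
- palette_knife: wooden-handled palette knife, lying, 200 mm long; loose bystander, origin at its underside
- cleaner: green glass bottle, 64 mm across, 170 mm tall; loose bystander, origin at its underside

How it is judged:
At the end, for the whole second after the job is handed in: the knobbed spoke points up within 0.1 rad (about 6 degrees), the wheel is at rest, and the press stands upright within 20 mm of where it stood (angle between knob's own z axis and vertical below 0.1 rad and velocity of joint wheel between -0.05 and 0.05 rad/s and distance of press from where it was at the start of the episode below 0.02 m and angle between press's own z axis and vertical below 0.03 rad); the robot touches nothing.
It fails at once if the varnished knobbed spoke is touched by the robot (contact force between any of the fingers, the arm and knob_spoke above 0.3 N).
It fails at once if a spoke is gripped: it lies between the finger pads at the grasp point ((x of the grasp point in the frame of spoke_1 between -0.005 and 0.005 m and y of the grasp point in the frame of spoke_1 between -0.005 and 0.005 m and z of the grasp point in the frame of spoke_1 between 0.03 and 0.147 m and contact force between the fingers and spoke_1 above 0.5 N) or (x of the grasp point in the frame of spoke_2 between -0.005 and 0.005 m and y of the grasp point in the frame of spoke_2 between -0.005 and 0.005 m and z of the grasp point in the frame of spoke_2 between 0.03 and 0.147 m and contact force between the fingers and spoke_2 above 0.5 N) or (x of the grasp point in the frame of spoke_3 between -0.005 and 0.005 m and y of the grasp point in the frame of spoke_3 between -0.005 and 0.005 m and z of the grasp point in the frame of spoke_3 between 0.03 and 0.147 m and contact force between the fingers and spoke_3 above 0.5 N) or (x of the grasp point in the frame of spoke_4 between -0.005 and 0.005 m and y of the grasp point in the frame of spoke_4 between -0.005 and 0.005 m and z of the grasp point in the frame of spoke_4 between 0.03 and 0.147 m and contact force between the fingers and spoke_4 above 0.5 N) or (x of the grasp point in the frame of spoke_5 between -0.005 and 0.005 m and y of the grasp point in the frame of spoke_5 between -0.005 and 0.005 m and z of the grasp point in the frame of spoke_5 between 0.03 and 0.147 m and contact force between the fingers and spoke_5 above 0.5 N)).
It fails at once if the press is shoved, twisted, lifted or tipped so that it or its wheel hub moves by more than 20 mm or 0.1 rad (distance of any of press, wheel_hub from where it was at the start of the episode above 0.02 m or angle between press's own z axis and vertical above 0.1 rad).
It fails at once if another thing on the bench is moved by more than 20 mm or lifted (distance of any of ink_tin, baren, lino_block, brayer, jar, mug, palette_knife, cleaner from where it was at the start of the episode above 0.02 m).
It also fails if it takes over 54 s, if anything falls off the work surface, if the arm or the gripper's body presses on something with over 40 N, if the wrist force passes 120 N, or if a joint passes its speed limit or range.

## Robot

A 6-joint arm with a two-finger parallel gripper is mounted at the origin on the work surface. World frame = base frame: x ahead of the robot, y to its left, z up, the work surface at z = 0. Lengths are in m, angles in rad, forces in N, time in s.
With the tool pointing down it reaches from about 0.275 to 1 m from the base axis. Payload 8.4 kg.
Tool frame: the origin (TCP) lies at the very end of the fingers, on their centre line; the grasp point (between the pads) lies 19 mm behind it (env.grip_depth is the distance from the TCP to the grasp point, in m); z points along the fingers, y is the direction in which the jaws open and shut (so a half turn about z gives the same grasp; the last joint's range is limited). The gripper opens to 85 mm and grips with 20 to 120 N. Pads are 22 mm wide; open, the fingers measure 114 mm over their backs; the gripper's body (76 mm by 85 mm) begins 54 mm behind the grasp point. The pads swing forward as they close: fully open they stand 13 mm farther back than shut.
Start: joints at [-1.178, 0.353, 1.633, -0, 1.155, -0.002], TCP at [0.24, -0.577, 0.231] pointing down, gripper open.
Joint ranges: [-2.63, 2.63], [-0.92, 2.1], [0.06, 2.66], [-1.3, 4.44], [0, 2.69], [-3.02, 3.02]. Speed limits (rad/s): [2.22, 2.22, 2.79, 3.14, 3.14, 3.14].

## Interface

Orientations are given as [roll, pitch, yaw] about the fixed x, y, z axes, in that order (R = Rz(yaw) Ry(pitch) Rx(roll)).
In Python, from rig import env gives the robot as it stands.
- The arm moves only by the tool move_arm, never from a script. Its argument "targets" is a list of rows, each an object with "slide": the shift along the tool's x, y, z in mm, a list of three; "roll": the turn about the tool's z in degrees. A call has 1 to 5 rows; each row shifts and turns the commanded pose from where the row before left it, along the tool's axes as they then stand; what a row does not reach is not made up. A row lasts 1/10 s, in which the tool goes at most 50 mm and 8.59 degrees, less where a joint would pass 70% of its speed; a pose out of reach is approached as far as the arm can. A call with a gripper value outside its range is refused whole. "hand" is the finger opening in mm, from 0 to 85.4, set as the call begins (left out, the last holds). The fingers move at their own pace and stop on an object; the grip force is fixed at half the most. Time passes only in rows, so rows that do not move let the fingers close. It gives the time, the measured TCP pose, the force and the opening at its end, in the units of the state.
- env.get_state(): the state, without advancing time (a new reading comes with each control period).
- env.snapshot(name): name is "side" or "top"; returns the picture (400x640x3 uint8, red, green, blue); there is no depth.
- env.camera_info(name): a dict with "intrinsics" (3x3 intrinsics, pixels), "dist_coeffs" ([k1, k2, p1, p2, k3] as OpenCV has them; the pictures are not rectified), "origin" and "orientation" of the camera in the world. Camera axes: x right, y down, z forward; pixel columns grow to the right and rows downward; lengths in m; the calibration is good to about 2 mm. A picture is of the moment at which its call begins. camera_info takes no time and is no camera call.
- env.job_done(): hands the job in, once; it reports no verdict.
Trained networks look in the newest picture that a camera, given by its name, has taken for a name from the list of things; names that differ only in an ending like _2 or _b are one class to them, and where a whole thing is asked for, a point or a joint stands for the part that bears it (a point fixed in the world has none). Each returns a list of dicts, best first, with "conf" (0 to 1); they miss things now and then, are a little off and sometimes report something else, mostly with a low value. They report only what shows in the picture. A call takes as long as a camera call.
- env.spot_in(camera, thing): "centre" ([x, y, z] in m, in world coordinates, good to about 4 mm: the middle of the surface that is visible of it).
- env.regions_of(camera, thing): "region" (400x640 bool, what is visible of it).
- env.landmark_of(camera, thing): "centre" ([x, y, z] in m, in world coordinates, good to about 4 mm: a listed point, or the origin of a listed thing).
The state is a dict: "time": time; "q": joint angles; "qvel": joint speeds; "joint_torque": joint torques, N m; "ee_pos": TCP position; "tcp_rot": TCP orientation; "wrist_force": force on the tool from outside, world axes, zero at the start; "wrist_torque": the same for the moment, N m; "finger_gap": opening from 0.0 (shut) to 1.0 (fully open).
Only numpy, scipy, OpenCV 4.12 (cv2) and the standard library are available. Lean on these libraries where they do the work, as an engineer would, in place of code of your own. Each camera call takes 0.05 s, during which the arm holds its last target.

## Working session

There is one attempt and no reset: what is moved stays moved. The work goes in short steps, Python scripts to look and compute and a tool call to move; the robot and the scene stay as the last step left them, time stands still between calls to the robot, and variables do not carry over. Pictures are saved under pics/ and viewed, and the job is handed in when it is done.

Besides the shell and the picture viewer there is one more tool, called after "Request:" in YAML: its name, and indented under it one key for each argument. move_arm: Moves the arm, as the interface text tells. Its arguments: {"type":"object","properties":{"targets":{"type":"array"},"hand":{"type":"number"}},"required":["targets"]}

```bash
mkdir -p pics
cat > h.py <<'E'
from rig import env
import numpy as np, cv2
from scipy.spatial.transform import Rotation as R
def snap(cam,fn):
    im=env.snapshot(cam); cv2.imwrite('pics/'+fn,im[:,:,::-1]); return im
E
python3 - <<'E'
from h import *
s=env.get_state(); print(s)
for c in('side','top'):
    snap(c,c+'0.png'); print(c,env.camera_info(c))
    for t in ('press','wheel_hub','knob'):
        print(t,[(np.round(d['centre'],4),round(d['conf'],2)) for d in env.landmark_of(c,t)])
E
```

```text
{'time': 0.0, 'q': array([-1.17841606e+00,  3.53619291e-01,  1.63415434e+00, -3.36050418e-06,
        1.15520372e+00, -2.39253935e-03]), 'qvel': array([-0.00053925,  0.00091086, -0.00043609, -0.00077194, -0.00073157,
       -0.00091519]), 'joint_torque': array([-1.34168655e-03, -6.05258918e+01, -3.42073846e+01, -2.64809314e-04,
        9.25882050e-03, -1.10308839e-06]), 'ee_pos': array([ 0.2401909 , -0.57647547,  0.23057106]), 'tcp_rot': array([-3.14020795e+00, -2.40377526e-07,  3.94774168e-01]), 'wrist_force': array([-0.55903083, -0.5291995 , -0.14032592]), 'wrist_torque': array([ 0.00335791,  0.02758263, -0.01387529]), 'finger_gap': 1.001555514144322}
side {'intrinsics': array([[436.72582531,   0.        , 316.12692927],
       [  0.        , 436.72582531, 201.26356942],
       [  0.        ,   0.        ,   1.        ]]), 'dist_coeffs': array([-0.01101403,  0.        ,  0.        ,  0.        ,  0.        ]), 'origin': array([-0.01982326,  0.81713057,  1.27776168]), 'orientation': array([-2.38281569, -0.01228915, -2.51539653])}
press [(array([ 0.6725, -0.038 ,  0.0011]), 0.63), (array([ 0.5221, -0.0502,  0.1797]), 0.44)]
wheel_hub [(array([ 0.521 , -0.0513,  0.1749]), 0.85), (array([ 0.3966, -0.4198,  0.0028]), 0.41)]
knob [(array([0.5129, 0.0929, 0.139 ]), 0.65)]
top {'intrinsics': array([[364.86825843,   0.        , 322.03531961],
       [  0.        , 364.86825843, 199.19832276],
       [  0.        ,   0.        ,   1.        ]]), 'dist_coeffs': array([-0.0630372,  0.       ,  0.       ,  0.       ,  0.       ]), 'origin': array([ 0.39926412, -0.03154861,  1.22515887]), 'orientation': array([-2.98603842,  0.01594148, -1.58726575])}
press [(array([ 0.6671, -0.0392, -0.0032]), 0.93)]
wheel_hub [(array([ 0.5226, -0.0493,  0.1802]), 0.73)]
knob [(array([0.509 , 0.0922, 0.1405]), 0.72)]
```

View pics/side0.png

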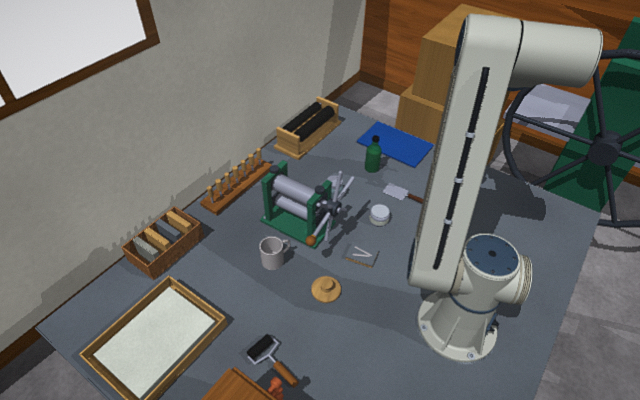

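View pics/top0.png

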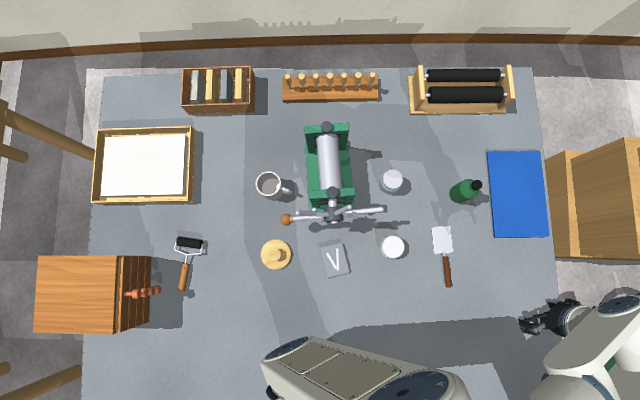

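Side view: the knob (about pixel 311,240) is on the robot's left of the hub, slightly below it. The top view agrees, with the ball at (286,219) and the hub at (333,210). The wheel is therefore at about -104°, so it needs about +104° clockwise. The plan is to push spoke_2, then spoke_1, towards -y with shut fingers coming from above.

Request:
move_arm:
  targets:
    - {"slide": [0,0,-40],"roll": -8}
    - {"slide": [0,0,-40],"roll": -8}
    - {"slide": [0,0,-40],"roll": -8}
    - {"slide": [0,0,-40],"roll": -8}
    - {"slide": [0,0,0],"roll": -8}
  hand: 0

```text
time: 0.9
ee_pos: [0.2412, -0.5789, 0.398]
tcp_rot: [3.134, 0.006, 1.099]
wrist_force: [-0.0, 0.2, -0.1]
finger_gap: 0.141
```

Request:
move_arm:
  targets:
    - {"slide": [0,0,0],"roll": -8}
    - {"slide": [0,0,0],"roll": -8}
    - {"slide": [0,0,0],"roll": -8}
    - {"slide": [0,0,0],"roll": -8}
    - {"slide": [0,0,0],"roll": 0}

```text
time: 1.4
ee_pos: [0.2404, -0.5769, 0.3913]
tcp_rot: [-3.142, -0.0, 1.654]
wrist_force: [0.4, 0.5, 0.2]
finger_gap: -0.002
```

Request:
move_arm:
  targets:
    - {"slide": [38,23,0]}
    - {"slide": [38,23,0]}
    - {"slide": [38,23,0]}
    - {"slide": [38,23,0]}
    - {"slide": [38,23,0]}

```text
schema error: expected keys slide, roll
```

Request:
move_arm:
  targets:
    - {"slide": [38,23,0]}
    - {"slide": [38,23,0]}
    - {"slide": [38,23,0]}
    - {"slide": [38,23,0]}
    - {"slide": [0,0,0]}

```text
schema error: expected keys slide, roll
```

Request:
move_arm:
  targets:
    - {"slide": [38,23,0],"roll": 0}
    - {"slide": [38,23,0],"roll": 0}
    - {"slide": [38,23,0],"roll": 0}
    - {"slide": [38,23,0],"roll": 0}
    - {"slide": [38,23,0],"roll": 0}

```text
time: 1.9
ee_pos: [0.3401, -0.3767, 0.3914]
tcp_rot: [3.141, 0.0, 1.646]
wrist_force: [0.7, 0.2, 0.1]
finger_gap: -0.002
```

Request:
move_arm:
  targets:
    - {"slide": [38,23,0],"roll": 0}
    - {"slide": [38,23,0],"roll": 0}
    - {"slide": [38,23,0],"roll": 0}
    - {"slide": [38,23,0],"roll": 0}
    - {"slide": [0,0,0],"roll": 0}

```text
time: 2.4
ee_pos: [0.4209, -0.2153, 0.3915]
tcp_rot: [3.14, -0.001, 1.651]
wrist_force: [-0.4, 0.0, -0.3]
finger_gap: 0.004
```

Request:
move_arm:
  targets:
    - {"slide": [37,23,0],"roll": 0}
    - {"slide": [37,23,0],"roll": 0}
    - {"slide": [37,23,0],"roll": 0}
    - {"slide": [37,23,0],"roll": 0}
    - {"slide": [37,23,0],"roll": 0}

```text
time: 2.9
ee_pos: [0.5194, -0.0246, 0.3915]
tcp_rot: [3.141, 0.0, 1.647]
wrist_force: [0.1, -0.8, 0.3]
finger_gap: -0.004
```

Request:
move_arm:
  targets:
    - {"slide": [0,0,0],"roll": 0}
    - {"slide": [0,0,0],"roll": 0}

```text
time: 3.1
ee_pos: [0.519, -0.0254, 0.391]
tcp_rot: [-3.141, 0.0, 1.65]
wrist_force: [-0.2, 0.1, 0.7]
finger_gap: -0.0
```

```bash
cat >> h.py <<'E'
def look(tag):
    s=env.get_state(); print(s['time'],np.round(s['ee_pos'],4),np.round(s['tcp_rot'],3),np.round(s['wrist_force'],1))
    for c in('side','top'):
        im=snap(c,c+tag+'.png')
        for t in ('wheel_hub','knob','press'):
            print(c,t,[(np.round(d['centre'],4),round(d['conf'],2)) for d in env.landmark_of(c,t)])
        if c=='side': cv2.imwrite('pics/sz'+tag+'.png',cv2.resize(im[130:290,210:450,::-1],None,fx=3,fy=3,interpolation=3))
        else: cv2.imwrite('pics/tz'+tag+'.png',cv2.resize(im[110:270,240:480,::-1],None,fx=3,fy=3,interpolation=3))
E
python3 -c "
from h import *
look('1')"
```

```text
3.1 [ 0.519  -0.0254  0.391 ] [-3.141  0.     1.65 ] [-0.2  0.1  0.7]
side wheel_hub [(array([ 0.5213, -0.0517,  0.1747]), 0.83), (array([ 0.5198, -0.048 ,  0.1697]), 0.38)]
side knob [(array([0.5147, 0.0907, 0.1425]), 0.53), (array([0.4093, 0.1409, 0.0029]), 0.22)]
side press [(array([ 0.6752, -0.0395,  0.0034]), 0.97)]
top wheel_hub [(array([ 0.5218, -0.0517,  0.1776]), 0.8), (array([ 0.5143, -0.0495,  0.1764]), 0.59)]
top knob [(array([0.5082, 0.0917, 0.1385]), 0.51)]
top press [(array([0.5097, 0.0936, 0.1382]), 0.47)]
```

View pics/sz1.png

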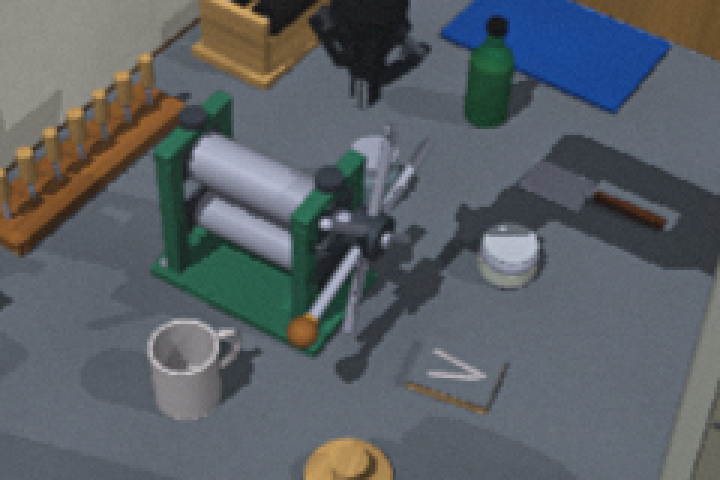

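View pics/tz1.png

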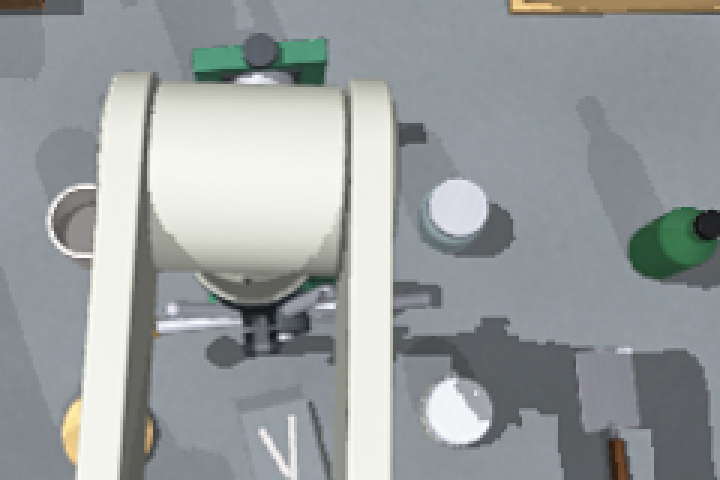

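The fingers hang just left of the upright spoke_2 (its end is at about (383,130) in the zoomed side view). Next I lower into the gap between spoke_1 and spoke_2.

Request:
move_arm:
  targets:
    - {"slide": [5,0,30],"roll": 0}
    - {"slide": [0,0,30],"roll": 0}
    - {"slide": [0,0,30],"roll": 0}
    - {"slide": [0,0,18],"roll": 0}
    - {"slide": [0,0,0],"roll": 0}

```text
time: 4.0
ee_pos: [0.5168, -0.021, 0.2809]
tcp_rot: [-3.137, -0.001, 1.651]
wrist_force: [0.5, 1.0, 0.0]
finger_gap: 0.001
```

Request:
move_arm:
  targets:
    - {"slide": [-10,0,0],"roll": 0}
    - {"slide": [-10,0,0],"roll": 0}
    - {"slide": [-10,0,0],"roll": 0}
    - {"slide": [-8,0,0],"roll": 0}
    - {"slide": [-4,0,0],"roll": 0}

```text
time: 4.5
ee_pos: [0.5221, -0.0638, 0.2838]
tcp_rot: [3.141, 0.0, 1.65]
wrist_force: [0.9, 0.9, 0.2]
finger_gap: 0.001
```

Request:
move_arm:
  targets:
    - {"slide": [-7,0,2],"roll": 0}
    - {"slide": [-7,0,2],"roll": 0}
    - {"slide": [-6,0,3],"roll": 0}
    - {"slide": [-6,0,3],"roll": 0}
    - {"slide": [0,0,0],"roll": 0}

```text
time: 5.0
ee_pos: [0.5238, -0.0893, 0.2726]
tcp_rot: [-3.141, 0.0, 1.651]
wrist_force: [-1.2, -0.2, -0.6]
finger_gap: -0.001
```

```bash
python3 -c "
from h import *
look('2')"
```

```text
5.0 [ 0.5238 -0.0893  0.2726] [-3.141  0.     1.651] [-1.2 -0.2 -0.6]
side wheel_hub [(array([ 0.5225, -0.0495,  0.1776]), 0.83)]
side knob [(array([0.5118, 0.095 , 0.1754]), 0.75), (array([ 0.3899, -0.0518, -0.0006]), 0.7)]
side press [(array([ 0.6735, -0.0413,  0.0012]), 0.74)]
top wheel_hub [(array([ 0.5229, -0.0479,  0.1767]), 0.55), (array([ 0.6009, -0.475 , -0.0011]), 0.55)]
top knob [(array([0.51 , 0.095, 0.179]), 0.6)]
top press [(array([ 0.671 , -0.0426, -0.0041]), 0.73), (array([ 0.5232, -0.0492,  0.1805]), 0.7)]
```

View pics/sz2.png

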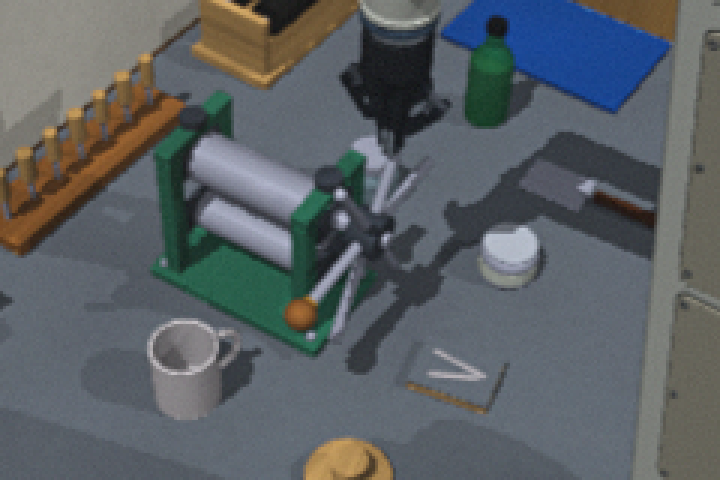

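The ball has risen to z≈0.177 m, so the wheel has turned about 15° as planned and the press has not moved. I continue the arc.

Request:
move_arm:
  targets:
    - {"slide": [-6,0,4],"roll": 0}
    - {"slide": [-6,0,4],"roll": 0}
    - {"slide": [-6,0,4],"roll": 0}
    - {"slide": [-6,0,4],"roll": 0}
    - {"slide": [-5,0,5],"roll": 0}

```text
time: 5.9
ee_pos: [0.5263, -0.1179, 0.2518]
tcp_rot: [-3.141, -0.0, 1.651]
wrist_force: [0.0, 1.5, 2.1]
finger_gap: 0.001
```

Request:
move_arm:
  targets:
    - {"slide": [-5,0,5],"roll": 0}
    - {"slide": [-5,0,6],"roll": 0}
    - {"slide": [-4,0,6],"roll": 0}
    - {"slide": [-3,0,6],"roll": 0}
    - {"slide": [-3,0,5],"roll": 0}

```text
time: 6.4
ee_pos: [0.5278, -0.1379, 0.2238]
tcp_rot: [-3.141, 0.0, 1.651]
wrist_force: [-1.5, 0.7, 3.1]
finger_gap: -0.002
```

Request:
move_arm:
  targets:
    - {"slide": [-3,0,5],"roll": 0}
    - {"slide": [0,0,0],"roll": 0}

```text
time: 6.6
ee_pos: [0.5279, -0.1406, 0.2184]
tcp_rot: [-3.141, -0.0, 1.651]
wrist_force: [0.2, -0.1, 0.0]
finger_gap: -0.002
```

```bash
python3 -c "
from h import *
look('3')"
```

```text
6.6 [ 0.5279 -0.1406  0.2184] [-3.141 -0.     1.651] [ 0.2 -0.1  0. ]
side wheel_hub [(array([ 0.5213, -0.051 ,  0.178 ]), 0.79), (array([ 0.6367,  0.1564, -0.0012]), 0.59)]
side knob [(array([0.5148, 0.0595, 0.2713]), 0.6)]
side press [(array([ 6.758e-01, -3.980e-02, -5.000e-04]), 0.84)]
top wheel_hub [(array([ 0.5227, -0.0515,  0.1811]), 0.73)]
top knob [(array([0.5125, 0.0648, 0.2702]), 0.78)]
top press [(array([ 0.6732, -0.039 , -0.0022]), 0.66)]
```

View pics/sz3.png

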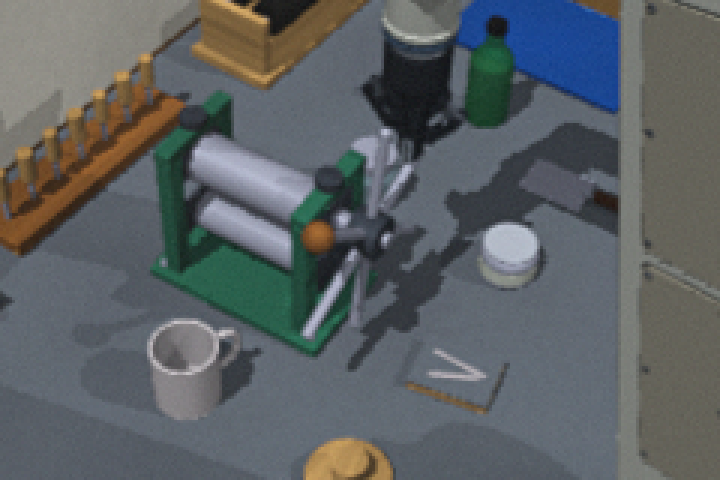

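The ball is about 50° left of up, so spoke_1 now stands about 10° right of up. I lift out, go back over the top, and come down between the ball and spoke_1.

Request:
move_arm:
  targets:
    - {"slide": [0,0,-30],"roll": 0}
    - {"slide": [0,0,-40],"roll": 0}
    - {"slide": [0,0,-40],"roll": 0}
    - {"slide": [0,0,-40],"roll": 0}
    - {"slide": [0,0,0],"roll": 0}

```text
time: 7.5
ee_pos: [0.5305, -0.1409, 0.3754]
tcp_rot: [3.133, 0.003, 1.651]
wrist_force: [0.4, -0.1, 0.6]
finger_gap: 0.001
```

Request:
move_arm:
  targets:
    - {"slide": [35,0,0],"roll": 0}
    - {"slide": [40,0,0],"roll": 0}
    - {"slide": [35,0,0],"roll": 0}
    - {"slide": [15,0,0],"roll": 0}
    - {"slide": [0,0,0],"roll": 0}

```text
time: 8.0
ee_pos: [0.5178, -0.0143, 0.369]
tcp_rot: [-3.141, -0.0, 1.654]
wrist_force: [0.3, 0.4, -0.2]
finger_gap: 0.002
```

Request:
move_arm:
  targets:
    - {"slide": [0,0,0],"roll": 0}
    - {"slide": [0,0,0],"roll": 0}

```text
time: 8.2
ee_pos: [0.5182, -0.0167, 0.3691]
tcp_rot: [-3.141, 0.0, 1.651]
wrist_force: [-0.1, -0.8, 0.4]
finger_gap: -0.002
```

```bash
python3 -c "
from h import *
look('4')"
```

```text
8.2 [ 0.5182 -0.0167  0.3691] [-3.141  0.     1.651] [-0.1 -0.8  0.4]
side wheel_hub [(array([ 0.5196, -0.0512,  0.1735]), 0.79)]
side knob [(array([0.5164, 0.0621, 0.2659]), 0.71)]
side press []
top wheel_hub [(array([ 0.5217, -0.051 ,  0.1775]), 0.69)]
top knob [(array([0.5121, 0.0652, 0.2673]), 0.45), (array([0.3937, 0.4383, 0.0012]), 0.29)]
top press []
```

View pics/sz4.png

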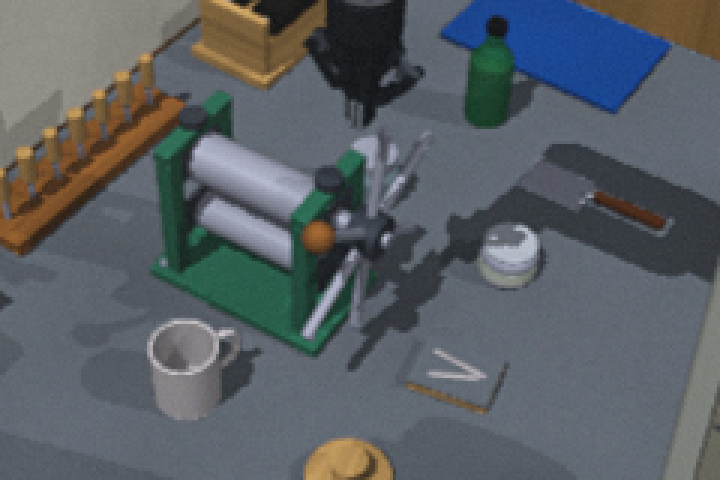

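Request:
move_arm:
  targets:
    - {"slide": [0,0,25],"roll": 0}
    - {"slide": [0,0,25],"roll": 0}
    - {"slide": [0,0,25],"roll": 0}
    - {"slide": [0,0,11],"roll": 0}
    - {"slide": [0,0,0],"roll": 0}

```text
time: 9.1
ee_pos: [0.5173, -0.0157, 0.282]
tcp_rot: [-3.139, -0.0, 1.651]
wrist_force: [0.0, 0.3, -0.2]
finger_gap: -0.001
```

Request:
move_arm:
  targets:
    - {"slide": [-10,0,0],"roll": 0}
    - {"slide": [-10,0,0],"roll": 0}
    - {"slide": [-9,0,0],"roll": 0}
    - {"slide": [-6,0,0],"roll": 0}
    - {"slide": [-6,0,1],"roll": 0}

```text
time: 9.6
ee_pos: [0.5217, -0.0571, 0.2829]
tcp_rot: [3.141, -0.001, 1.651]
wrist_force: [-0.7, 2.0, 3.6]
finger_gap: 0.002
```

Request:
move_arm:
  targets:
    - {"slide": [-7,0,1],"roll": 0}
    - {"slide": [-7,0,2],"roll": 0}
    - {"slide": [-7,0,2],"roll": 0}
    - {"slide": [-6,0,3],"roll": 0}
    - {"slide": [-6,0,3],"roll": 0}

```text
time: 10.1
ee_pos: [0.5241, -0.0901, 0.271]
tcp_rot: [-3.141, 0.0, 1.651]
wrist_force: [-1.1, 1.4, 3.4]
finger_gap: 0.001
```

Request:
move_arm:
  targets:
    - {"slide": [-6,0,4],"roll": 0}
    - {"slide": [-6,0,4],"roll": 0}
    - {"slide": [-5,0,4],"roll": 0}
    - {"slide": [-4,0,4],"roll": 0}
    - {"slide": [0,0,0],"roll": 0}

```text
time: 10.6
ee_pos: [0.5254, -0.1109, 0.2544]
tcp_rot: [-3.14, -0.0, 1.651]
wrist_force: [-0.5, 0.5, -0.3]
finger_gap: 0.003
```

```bash
python3 -c "
from h import *
look('5')"
```

```text
10.6 [ 0.5254 -0.1109  0.2544] [-3.14  -0.     1.651] [-0.5  0.5 -0.3]
side wheel_hub [(array([ 0.5208, -0.0518,  0.1722]), 0.9)]
side knob [(array([ 0.5182, -0.0142,  0.3143]), 0.73), (array([ 0.5208, -0.0498,  0.1759]), 0.71)]
side press []
top wheel_hub [(array([ 0.5223, -0.0496,  0.1796]), 0.71), (array([ 0.4238, -0.241 ,  0.0005]), 0.63)]
top knob [(array([ 0.5166, -0.0121,  0.3173]), 0.73)]
top press [(array([ 0.6667, -0.0435, -0.0046]), 0.91)]
```

View pics/sz5.png

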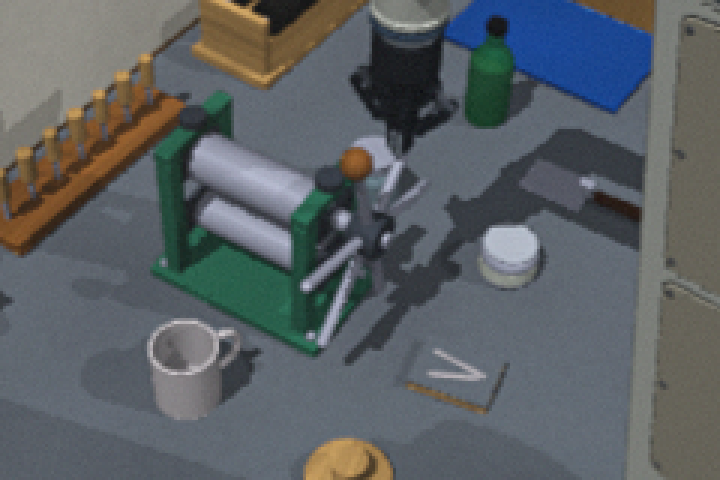

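The ball is about 15° left of up and spoke_1 is at about 45°. I make a gentle final push and stop slightly short.

Request:
move_arm:
  targets:
    - {"slide": [-5,0,4],"roll": 0}
    - {"slide": [-5,0,4],"roll": 0}
    - {"slide": [-4,0,4],"roll": 0}
    - {"slide": [-3,0,2],"roll": 0}
    - {"slide": [-2,0,2],"roll": 0}

```text
time: 11.5
ee_pos: [0.5271, -0.1297, 0.2389]
tcp_rot: [-3.141, -0.0, 1.651]
wrist_force: [-1.3, 3.2, 0.9]
finger_gap: 0.002
```

Request:
move_arm:
  targets:
    - {"slide": [0,0,0],"roll": 0}
    - {"slide": [0,0,0],"roll": 0}

```text
time: 11.7
ee_pos: [0.5273, -0.1297, 0.2393]
tcp_rot: [-3.142, 0.001, 1.651]
wrist_force: [0.3, 0.2, -1.4]
finger_gap: 0.001
```

```bash
python3 -c "
from h import *
look('6')"
```

```text
11.7 [ 0.5273 -0.1297  0.2393] [-3.142e+00  1.000e-03  1.651e+00] [ 0.3  0.2 -1.4]
side wheel_hub [(array([ 0.5208, -0.0521,  0.1751]), 0.93)]
side knob [(array([ 0.5206, -0.0445,  0.3204]), 0.58)]
side press [(array([ 0.6758, -0.0432,  0.0026]), 0.59)]
top wheel_hub []
top knob [(array([ 0.5185, -0.0432,  0.3205]), 0.44)]
top press [(array([ 0.6695, -0.0391, -0.0047]), 0.6)]
```

View pics/sz6.png

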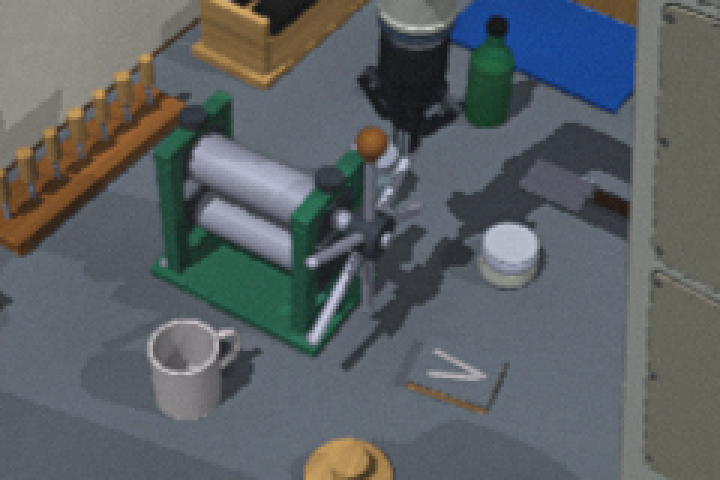

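About 2–3° still remain, so I nudge about 2° more and then lift straight out.

Request:
move_arm:
  targets:
    - {"slide": [-1,0,1],"roll": 0}
    - {"slide": [-1,0,1],"roll": 0}
    - {"slide": [0,0,2],"roll": 0}
    - {"slide": [0,0,0],"roll": 0}
    - {"slide": [0,0,0],"roll": 0}

```text
time: 12.6
ee_pos: [0.5275, -0.1315, 0.2352]
tcp_rot: [3.142, 0.0, 1.651]
wrist_force: [-0.1, 0.3, 1.5]
finger_gap: -0.003
```

Request:
move_arm:
  targets:
    - {"slide": [0,0,-10],"roll": 0}
    - {"slide": [-5,0,-20],"roll": 0}
    - {"slide": [-15,0,-30],"roll": 0}
    - {"slide": [-20,0,-40],"roll": 0}
    - {"slide": [-20,0,-40],"roll": 0}

```text
time: 13.1
ee_pos: [0.5319, -0.1915, 0.3773]
tcp_rot: [-3.141, -0.0, 1.652]
wrist_force: [0.8, -0.5, -0.1]
finger_gap: 0.006
```

Request:
move_arm:
  targets:
    - {"slide": [-40,0,0],"roll": 0}
    - {"slide": [-40,0,0],"roll": 0}
    - {"slide": [-40,0,0],"roll": 0}
    - {"slide": [0,0,0],"roll": 0}
    - {"slide": [0,0,0],"roll": 0}

```text
time: 13.6
ee_pos: [0.5416, -0.3113, 0.3753]
tcp_rot: [-3.141, -0.001, 1.65]
wrist_force: [0.0, 0.1, 0.3]
finger_gap: 0.003
```

```bash
python3 -c "
from h import *
look('7'); look('8')"
```

```text
13.6 [ 0.5416 -0.3113  0.3753] [-3.141e+00 -1.000e-03  1.650e+00] [0.  0.1 0.3]
side wheel_hub [(array([ 0.518 , -0.0497,  0.1752]), 0.86)]
side knob [(array([ 0.633 ,  0.1571, -0.0026]), 0.71), (array([ 0.5244, -0.048 ,  0.3219]), 0.68)]
side press [(array([ 0.6705, -0.041 ,  0.0014]), 0.74)]
top wheel_hub [(array([ 0.524 , -0.051 ,  0.1815]), 0.62), (array([ 0.4206, -0.2419,  0.0054]), 0.53)]
top knob [(array([ 0.52  , -0.0454,  0.3202]), 0.6)]
top press [(array([ 0.6419, -0.2425, -0.003 ]), 0.65), (array([ 0.672 , -0.0397, -0.0028]), 0.61)]
14.0 [ 0.5421 -0.31    0.3755] [3.141 0.    1.652] [-0.3  0.8 -0.5]
side wheel_hub [(array([ 0.5228, -0.0513,  0.1772]), 0.83)]
side knob [(array([ 0.5218, -0.0478,  0.3203]), 0.61)]
side press [(array([ 6.735e-01, -4.100e-02,  4.000e-04]), 0.86)]
top wheel_hub [(array([ 0.5218, -0.0499,  0.1804]), 0.68)]
top knob [(array([ 0.5219, -0.0455,  0.3194]), 0.46)]
top press [(array([ 0.6695, -0.0408, -0.0037]), 0.79)]
```

View pics/sz7.png

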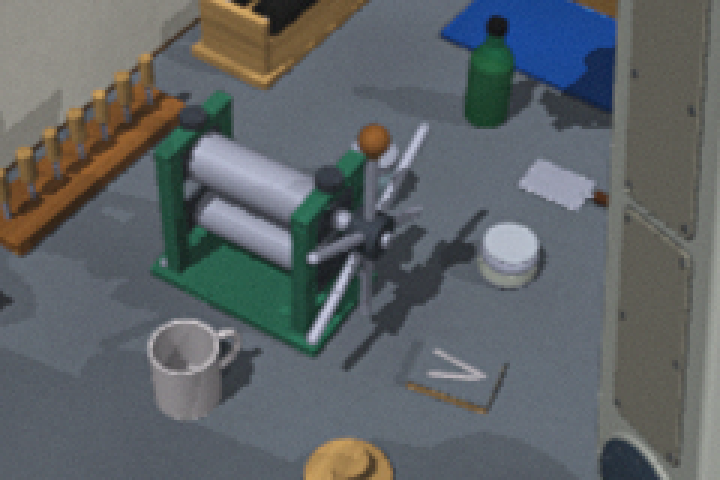

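View pics/tz7.png

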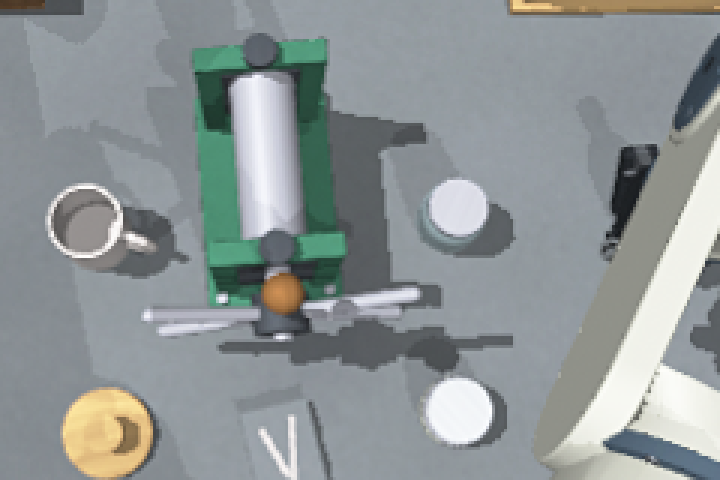

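The clear view shows the ball above the hub (zoomed side: ball at (374,140), hub at (370,235)) and everything else in place. One last independent check from the ball's pixels.

Run:
```python
from h import *
rays={}
for c,box in(('side',(165,190,320,345)),('top',(198,220,322,345))):
    im=cv2.imread('pics/%s8.png'%c); hsv=cv2.cvtColor(im,cv2.COLOR_BGR2HSV)
    m=np.zeros(im.shape[:2],bool); r0,r1,c0,c1=box
    m[r0:r1,c0:c1]=True; m&=(hsv[...,0]<18)&(hsv[...,1]>130)&(hsv[...,2]>60)
    p=np.argwhere(m).mean(0)[::-1]; i=env.camera_info(c)
    u=cv2.undistortPoints(p.reshape(1,1,2),i['intrinsics'],i['dist_coeffs']).ravel()
    d=R.from_euler('xyz',i['orientation']).apply([u[0],u[1],1]); d/=np.linalg.norm(d)
    rays[c]=(np.array(i['origin']),d); print(c,p,m.sum())
(o1,d1),(o2,d2)=rays.values()
t=np.linalg.lstsq(np.c_[d1,-d2],o2-o1,rcond=None)[0]
a,b=o1+t[0]*d1,o2+t[1]*d2; k=(a+b)/2; print(k,np.linalg.norm(a-b), np.degrees(np.arctan2(k[1]+.0507,k[2]-.175)))
```

```text
side [334.02702703 176.22972973] 74
top [334.         207.23529412] 136
[ 0.52086996 -0.04885511  0.32044176] 0.0008751166426557773 0.726743053505728
```

The ball triangulates to 0.7° off vertical, with the two rays passing within 1 mm of each other and a height of 0.320 m, as expected. I hand the job in.

```bash
python3 -c "
from h import *
print(env.job_done())"
```

```text
the job is handed in; nothing more can be done
None
```

The wheel is parked with the knobbed spoke pointing straight up, and I handed the job in after about 14 s of robot time; no verdict is reported.

I turned it about 104° clockwise with shut fingers coming from above. I pushed spoke_2 through about 54° and then spoke_1 through about 50°. After that I lifted clear and moved the arm off to the right.

**Last checks:**
- **Ball:** triangulated from its pixels in both cameras, it sits about 0.7° off vertical at 0.320 m height. The trained networks put it at about 1.5° off. The two agree within their error and are well inside the 5.7° limit.
- **Press and bench:** the press measured where it started, within the networks' few millimetres. The ink tin, jar, mug, baren, lino block and bottle look unmoved in the pictures. The last close-ups showed only part of the palette knife and not the brayer, but the arm never came down near either.
- **Forces:** wrist force readings stayed under about 5 N, and none suggested contact with the varnished spoke.

The only problem on the way was two move calls refused for a missing "roll" key; neither moved the arm.

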